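# Spacers on, bracket held level over the studs

### The arm

A 6-joint arm with a two-finger parallel gripper is mounted at the origin on the work surface. World frame = base frame: x ahead of the robot, y to its left, z up, the work surface at z = 0. Lengths are in m, angles in rad, forces in N, time in s.
With the tool pointing down it reaches from about 0.35 to 0.85 m from the base axis. Payload 8.1 kg.
Tool frame: the origin (TCP) lies between the finger pads; the fingertips stand 8 mm ahead of it and the grasp point (between the pads) lies 11 mm behind it (robot.tip_reach is the y of the fingertips in the tool frame, in m); y points along the fingers, z is the direction in which the jaws open and shut, and the axes are right-handed (so a half turn about y gives the same grasp; the last joint's range is limited). The gripper opens to 93 mm and grips with 3 to 60 N. Pads are 15 mm wide; open, the fingers measure 128 mm over their backs; the gripper's body (75 mm by 188 mm) begins 65 mm behind the grasp point.
Start: joints at [-0.085, 0.13, 1.488, -0, 1.523, -0.085], TCP at [0.6, 0, 0.227] pointing down, gripper open.
Joint ranges: [-2.96, 2.96], [-0.89, 2.26], [0.02, 2.5], [-1.34, 4.48], [0, 2.73], [-2.66, 2.66]. Speed limits (rad/s): [2.39, 2.39, 2.79, 3.14, 3.14, 3.14].

### API

Orientations are given as a rotation vector (axis times angle).
In Python, from plant import robot gives the robot as it stands.
- The arm moves only by the tool carry_out, never from a script. Its argument "increments" is a list of rows, each an object with "linear": the shift along the tool's x, y, z in m, a list of three; "yaw": the turn about the tool's y in rad. A call has 1 to 5 rows; each row is the pose to reach, as a shift and turn from the pose measured when the call began, along the tool's axes at that moment; what a row does not reach only later rows make up. A row lasts 1/8 s, in which the tool goes at most 62.5 mm and 10.7 degrees, less where a joint would pass 70% of its speed; a pose out of reach is approached as far as the arm can. A call with a gripper value outside its range is refused whole. "gripper" is the opening, from 0 (shut) to 1 (fully open), set as the call begins (left out, the last holds). The fingers move at their own pace and stop on an object; "newtons" is the grip in N (left out, the last holds). Time passes only in rows, so rows that repeat a pose let the fingers close. It gives the time, the measured TCP pose, the force and the opening at its end, in the units of the state.
- robot.read_state(): the state, without advancing time (a new reading comes with each control period).
- robot.read_camera(name): name is "scene" or "side" or "wrist"; returns the picture (400x640x3 uint8, blue, green, red); there is no depth.
- robot.camera_params(name): a dict with "fov_y" (degrees; the focal length in pixels is half the picture's height over the tangent of half this angle, whatever the lens; pixels are square), "cx", "cy" (the principal point, pixels), "R" (3x3) and "t" (3): a world point X has camera coordinates R X + t. Camera axes: x right, y down, z forward; pixel columns grow to the right and rows downward; lengths in m; the calibration is good to about 2 mm. The wrist camera is an equidistant fisheye: a pixel r from the principal point sees the ray r / f radians off the axis. A picture is of the moment at which its call begins: read the wrist's pose just before it. camera_params takes no time and is no camera call; for the wrist camera it gives the pose at the moment of the call.
- robot.close_job(): hands the job in, once; it reports no verdict.
The state is a dict: "t": time; "q": joint angles; "dq": joint speeds; "joint_torque": joint torques, N m; "tool_pos": TCP position; "orientation": TCP orientation; "force": force on the tool from outside, world axes, zero at the start; "wrist_torque": the same for the moment, N m; "opening": finger opening in m.
Only numpy, scipy, OpenCV 4.12 (cv2) and the standard library are available. Lean on these libraries where they do the work, as an engineer would, in place of code of your own. Each camera call takes 0.05 s, during which the arm holds its last target.

### The job

Slip the two loose spacer sleeves over the two bare studs of the bench fixture so that each row has two sleeves of the same length, sitting flat on the plate. Then pick up the cast bracket by its rib at the point where it balances and finish holding it in the gripper, level and still, so that I can oil the studs under it, the right way round with its four holes over the four studs (thick end over the short sleeves) and its underside about three centimetres above the stud tips; the job finishes while you are holding it, so do not put it down or let go, and do not knock it against the fixture. Leave everything else on the bench where it is.

Things in the scene. Friction and masses are not known exactly. Their poses are not given: they have to be found in the camera images.
- fixture: bench fixture, fixed: dark steel plate 250 x 120 x 12 mm, long along x, with four upright studs, 10 mm diameter, 60 mm tall above the plate top, 150 mm apart along x, 50 mm along y. Origin: centre of the plate's underside, on the rubber mat (3 mm above z = 0); z up. Short row at -x, long row at +x. A strap clamp at each end, outside the studs, stands 24 mm above the plate top
- stud_short_row_bare (a point): foot (at the plate top) of the bare stud in the short row; 75 mm to -x and 25 mm to -y of the plate's centre
- stud_short_row_filled (a point): foot of the short-row stud that already carries a short sleeve; 75 mm to -x and 25 mm to +y of the plate's centre
- stud_long_row_bare (a point): foot of the bare stud in the long row; 75 mm to +x and 25 mm to +y of the plate's centre
- stud_long_row_filled (a point): foot of the long-row stud that already carries a long sleeve; 75 mm to +x and 25 mm to -y of the plate's centre
- tips_short_row (a point): midway between the two stud tips of the short row, at the height of the tips
- tips_long_row (a point): midway between the two stud tips of the long row, at the height of the tips
- sleeve_short: loose plain steel spacer sleeve standing upright on the mat: 26 mm outside diameter, 15 mm bore, 26 mm long, about 70 g. Origin: centre of its lower end; z along the sleeve. Both ends are alike
- sleeve_short_mid (a point): middle of the loose short sleeve, on its axis, 13 mm from either end
- sleeve_long: loose plain steel spacer sleeve standing upright on the mat: 26 mm outside diameter, 15 mm bore, 42 mm long, about 110 g. Origin: centre of its lower end; z along the sleeve. Both ends are alike. The two loose sleeves may stand either way round: one nearer the robot, one farther
- sleeve_long_mid (a point): middle of the loose long sleeve, on its axis, 21 mm from either end
- fitted_short_mid (a point): middle of the short sleeve (26 mm long) that is on its stud from the start
- fitted_long_mid (a point): middle of the long sleeve (42 mm long) that is on its stud from the start
- bracket: grey-painted casting 181 mm long, 0.6-0.94 kg, flat on the mat. Origin: midway between its hole rows, at its underside; z up. Thick end x -94 to -56 mm, 76 wide, 24 high, round hub on top to 44. Thin end x 63 to 87, 76 wide, z 16 to 26. Between them along x a rib 12 thick (y), z 0 to 32, to grip across from above. Per end two 13 mm holes at y -25, +25, rows 150 apart
- bracket_balance (a point): the balance point: on the rib, 26 mm from the inner face of the thick block (x = -30 mm of the bracket), 20 mm above the underside. Gripped here the bracket's weight hangs straight below the fingers; gripped elsewhere the heavy end twists it in a light grip
- bracket_thick_end (a point): midway between the two holes of the thick end, at the height of the bracket's underside; belongs over the short row
- bracket_thin_end (a point): midway between the two holes of the thin end, at the height of the bracket's underside (16 mm below the ear); belongs over the long row
- big_nut: bystander: large brass nut, 24 mm across and 13 mm high, on the mat between the loose sleeves; origin under its centre
- oil_filter: bystander: white spin-on oil filter, 76 mm diameter, 122 mm high, upright; origin under its centre
- paste_tin: bystander: plain tin, 60 mm diameter, 65 mm high; origin under its centre
- spanner: bystander: steel spanner 200 mm long, lying flat, 8 mm high; origin under its middle
- screwdriver: bystander: screwdriver 200 mm long with a black handle, lying; origin under its middle
- hammer: bystander: hammer 260 mm long with a wooden handle, lying; origin under its middle
- belt_pulley: bystander: dark V-belt pulley 68 mm diameter, 30 mm high, lying flat; origin under its centre
There are look-alikes about, which are no part of the job. There is more than one size of the bracket; the job needs the larger.

How it is judged:
By the outcome, as a careful person would: the job done as asked, in the order asked, and still so for the second after the job is handed in, while the arm keeps its last pose, push and grip.
It also fails if it takes over 61 s, if anything falls off the work surface, if the arm or the gripper's body presses on something with over 40 N, if the wrist force passes 120 N, or if a joint passes its speed limit or range.

## Working session

There is one attempt and no reset: what is moved stays moved. The work goes in short steps, Python scripts to look and compute and a tool call to move; the robot and the scene stay as the last step left them, time stands still between calls to the robot, and variables do not carry over. Pictures are saved under pics/ and viewed, and the job is handed in when it is done.

Besides the shell and the picture viewer there is one more tool, called by a JSON object that holds its "fn" and its "kwargs", one argument or row to a line. carry_out: Moves the arm, as the interface text tells. Its arguments: {"type":"object","properties":{"increments":{"type":"array","items":{"type":"object","properties":{"linear":{"type":"array","items":{"type":"number"}},"yaw":{"type":"number"}}}},"gripper":{"type":"number"},"newtons":{"type":"number"}},"required":["increments"]}

```bash
ls; mkdir -p pics; cat > h.py <<'E'
import numpy as np, cv2, json
from plant import robot
def snap(name,fn):
    p=robot.camera_params(name); im=robot.read_camera(name)
    cv2.imwrite('pics/%s.png'%fn,im); np.save('pics/%s.npy'%fn,np.array([p],dtype=object)); return im,p
def load(fn):
    return cv2.imread('pics/%s.png'%fn), np.load('pics/%s.npy'%fn,allow_pickle=True)[0]
def ray(p,u,v,fish=False):
    f=200/np.tan(np.radians(p['fov_y'])/2); x=u-p['cx'];y=v-p['cy']
    if fish:
        r=np.hypot(x,y); th=r/f; d=np.array([x/r*np.sin(th),y/r*np.sin(th),np.cos(th)]) if r>0 else np.array([0,0,1.])
    else: d=np.array([x/f,y/f,1.])
    R=np.array(p['R']);t=np.array(p['t']); d=R.T@d
    return -R.T@t, d/np.linalg.norm(d)
def onplane(p,u,v,z,fish=False):
    c,d=ray(p,u,v,fish); return c+d*(z-c[2])/d[2]
def tri(*rays):
    A=np.zeros((3,3));b=np.zeros(3)
    for c,d in rays:
        P=np.eye(3)-np.outer(d,d);A+=P;b+=P@c
    X=np.linalg.solve(A,b); return X,[np.linalg.norm((np.eye(3)-np.outer(d,d))@(X-c)) for c,d in rays]
def proj(p,X,fish=False):
    f=200/np.tan(np.radians(p['fov_y'])/2); c=np.array(p['R'])@np.array(X)+np.array(p['t'])
    if fish:
        r=np.hypot(c[0],c[1]);th=np.arctan2(r,c[2]); return p['cx']+f*th*c[0]/r,p['cy']+f*th*c[1]/r
    return p['cx']+f*c[0]/c[2],p['cy']+f*c[1]/c[2]
E
python3 - <<'E'
from h import *
for n in('scene','side','wrist'):
    im,p=snap(n,n+'0'); print(n,p['fov_y'],p['cx'],p['cy'],np.round(-np.array(p['R']).T@np.array(p['t']),3),np.round(p['R'],2).tolist())
s=robot.read_state();print(s)
print(robot.tip_reach)
E
```

```text
pics
scene 50.43892894661918 317.24200586868176 194.00809662394815 [ 1.348 -0.025  1.207] [[-0.11, 0.99, 0.01], [0.82, 0.1, -0.56], [-0.56, -0.06, -0.83]]
side 45.86568845612022 314.8930486415034 201.6674219983248 [0.344 1.012 0.968] [[-0.98, -0.2, -0.02], [-0.11, 0.61, -0.79], [0.17, -0.77, -0.61]]
wrist 65.70646984690485 320.99266944734086 201.79954086527337 [0.601 0.081 0.385] [[1.0, -0.0, -0.0], [0.0, -0.96, 0.29], [-0.0, -0.29, -0.96]]
{'t': 0.15, 'q': array([-8.53925202e-02,  1.31005811e-01,  1.48902807e+00, -4.40400806e-06,
        1.52303888e+00, -8.54249090e-02]), 'dq': array([ 0.00082607,  0.00022028, -0.00307416,  0.00025283, -0.00171512,
       -0.00292358]), 'joint_torque': array([ 8.59073725e-05, -5.60473788e+01, -4.92333663e+01,  7.68201635e-02,
        3.05504061e-02, -1.41810942e-04]), 'tool_pos': array([5.99556736e-01, 6.31427072e-05, 2.25818190e-01]), 'orientation': array([-1.21021138,  1.21031935, -1.20838803]), 'force': array([ 0.00773775, -0.38467285,  1.46182777]), 'wrist_torque': array([0.02736086, 0.00722598, 0.01284279]), 'opening': 0.09314946649607661}
0.008
```

View pics/scene0.png

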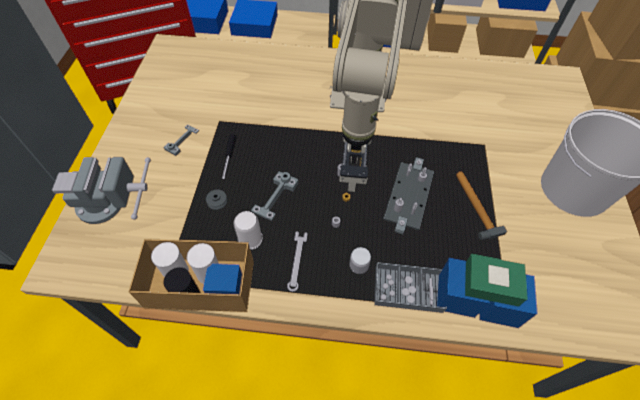

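View pics/side0.png

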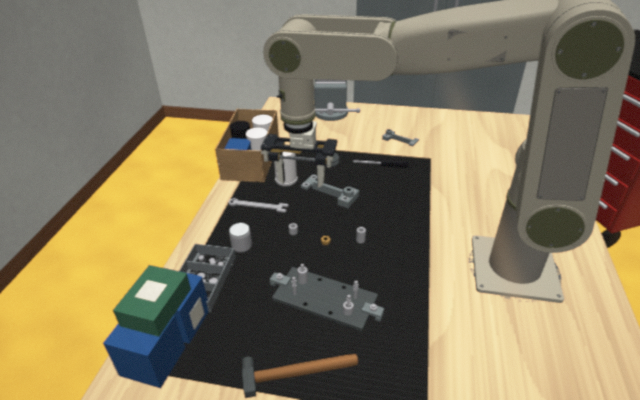

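View pics/wrist0.png

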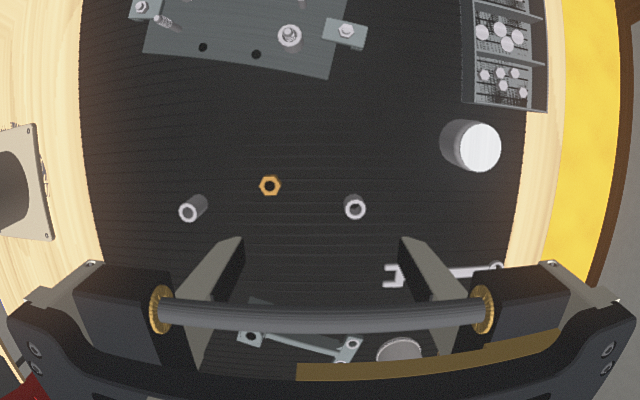

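The wrist view shows loose sleeves at (190,208), which looks taller, and (355,207), with the nut between them at (270,186). The fixture is at the top and the bracket runs (250,335)–(350,350). The scene view shows one bracket on the mat at (275,195) and another on bare wood at (180,140). I'll look at close crops next.

```bash
python3 - <<'E'
from h import *
from scipy.spatial.transform import Rotation as Ro
print(np.round(Ro.from_rotvec([-1.21021138,  1.21031935, -1.20838803]).as_matrix(),3))
a,_=load('scene0');b,_=load('side0')
f=lambda im,x,y,w,h,s:cv2.resize(im[y:y+h,x:x+w],None,fx=s,fy=s,interpolation=cv2.INTER_CUBIC)
cv2.imwrite('pics/c1.png',f(a,150,110,200,150,4))
cv2.imwrite('pics/c2.png',f(a,310,140,150,110,5))
cv2.imwrite('pics/c3.png',f(b,260,200,160,120,5))
cv2.imwrite('pics/c4.png',f(b,270,120,160,100,5))
E
```

```text
[[ 0.    -0.001  1.   ]
 [-1.     0.     0.   ]
 [-0.    -1.    -0.001]]
```

View pics/c1.png

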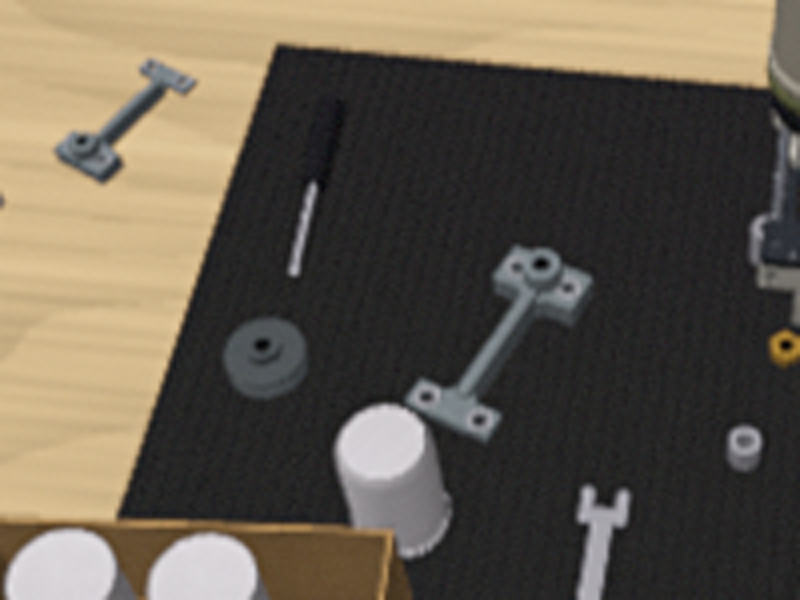

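View pics/c2.png

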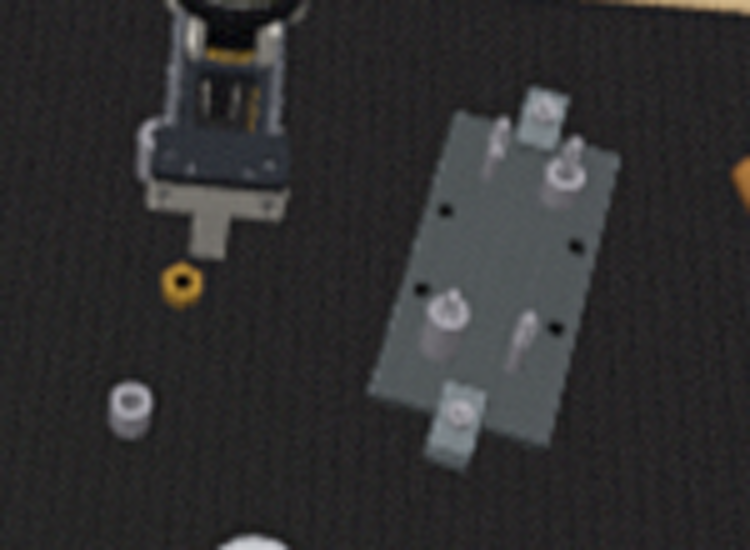

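View pics/c3.png

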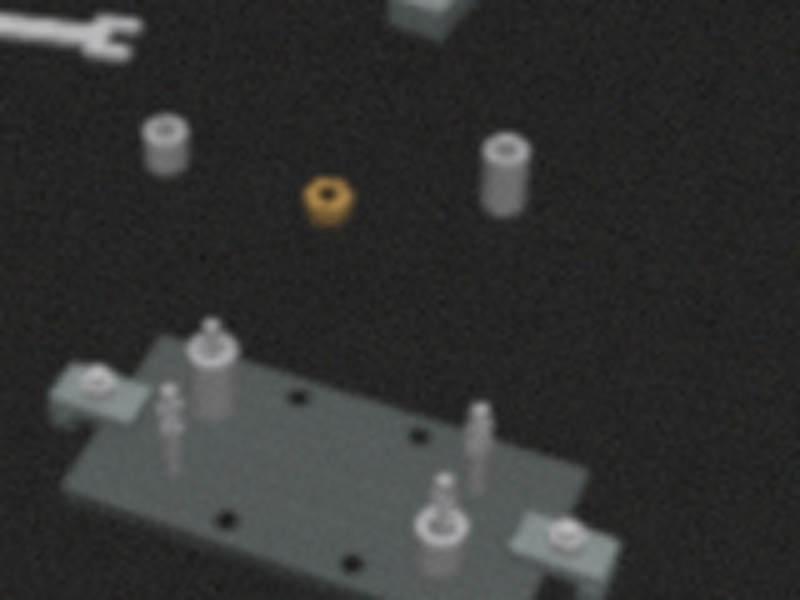

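View pics/c4.png

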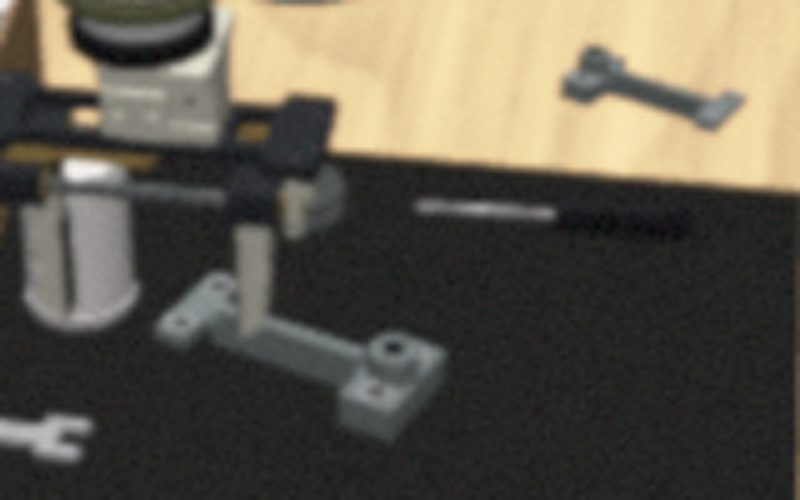

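```bash
cat > m1.py <<'E'
from h import *
_,ps=load('scene0');_,pd=load('side0');_,pw=load('wrist0')
S=lambda x,y:ray(ps,(x+.5)/5-.5+310,(y+.5)/5-.5+140)
D=lambda x,y:ray(pd,(x+.5)/5-.5+260,(y+.5)/5-.5+200)
W=lambda x,y:ray(pw,x,y,True)
C=lambda x,y:ray(ps,(x+.5)/4-.5+150,(y+.5)/4-.5+110)
D4=lambda x,y:ray(pd,(x+.5)/5-.5+270,(y+.5)/5-.5+120)
def T(n,*r):
    X,e=tri(*r);print(n,np.round(X,4),np.round(e,4));return X
T('short',S(131,401),D(166,131),W(355,208))
T('long',D(506,150),W(188,212))
T('longfilltip',S(453,295),D(211,322))
T('longbaretip',S(529,315),D(168,388))
T('shortbaretip',S(501,122),D(480,407))
T('shortfilltip',S(574,142),D(445,480))
T('nut',S(182,281),D(329,190),W(270,186))
T('hub',C(543,262),D4(394,347))
T('thin1',C(426,397),D4(222,286))
T('thin2',C(479,420),D4(181,322))
T('thick1',C(569,288),D4(376,390))
# small bracket
T('small hub',C(83,142),D4(597,58))
T('small far',C(168,76),D4(728,105))
E
python3 m1.py
```

```text
short [ 0.6414 -0.0369  0.0269] [0.0009 0.0015 0.0012]
long [ 0.4343 -0.0365  0.0444] [0.001 0.001]
longfilltip [0.5673 0.161  0.0748] [0.0011 0.0011]
longbaretip [0.5782 0.2098 0.0749] [0.0001 0.0001]
shortbaretip [0.4206 0.1935 0.0733] [0.0008 0.0008]
shortfilltip [0.4313 0.2428 0.072 ] [0.0006 0.0006]
nut [ 0.5368 -0.0115  0.0173] [0.0016 0.0024 0.0011]
hub [ 0.4979 -0.2235  0.0486] [0.0012 0.0012]
thin1 [ 0.6293 -0.3017  0.0272] [0.002 0.002]
thin2 [ 0.6476 -0.2539  0.0287] [0.0013 0.0013]
thick1 [ 0.5068 -0.2012  0.0281] [0.0022 0.0022]
small hub [ 0.3969 -0.6631  0.0273] [0.0007 0.0007]
small far [ 0.2947 -0.6171  0.0171] [0.005 0.005]
```

Possible mistakes, with pixels in the scene view:
- **Bracket:** the mat bracket (275,195), measured about 150 mm from hub to hole row, against the small one on wood (180,140), about 110 mm from hub to end.
- **Sleeves:** short is the one at scene (336,220), with its top at 27 mm. Long is at side (361,233), with its top at 44 mm. The already fitted sleeves and the nut at (346,197) are not to be taken.
- **Studs:** bare short at scene (410,164), bare long at (415,203).

The crops agree with these choices, so I take the mat bracket, and the far sleeve is the short one. All heights match the text: tips 72–75 mm, sleeve tops 27 and 44 mm.

```bash
cat >> h.py <<'E'
from scipy.spatial.transform import Rotation as Ro
def to(xyz,jaw_deg,s=None):
    """print tool-frame linear & yaw for world TCP target and world jaw(tool z) angle"""
    s=s or robot.read_state(); R=Ro.from_rotvec(s['orientation']).as_matrix()
    d=np.array(xyz)-s['tool_pos']; lin=R.T@d
    cur=np.degrees(np.arctan2(R[1,2],R[0,2])); dy=(jaw_deg-cur+180)%360-180
    print('t',round(s['t'],2),'pos',np.round(s['tool_pos'],4),'jaw',round(cur,2),'tilt',np.round(R[:2,1],4),'F',np.round(s['force'],2),'open',round(s['opening'],4),'q6',round(s['q'][5],2))
    print('linear',np.round(lin,4).tolist(),'yaw',round(-np.radians(dy),4),'dist',round(np.linalg.norm(d),3))
E
python3 - <<'E'
from h import *
to([.641,-.037,.12],32.4)
_,ps=load('scene0');print(onplane(ps,304,233,.008),onplane(ps,298,235,.008))
E
```

```text
t 0.15 pos [5.996e-01 1.000e-04 2.258e-01] jaw 0.0 tilt [-0.0015  0.0001] F [ 0.01 -0.38  1.46] open 0.0931 q6 -0.09
linear [0.0371, 0.1058, 0.0416] yaw -0.5655 dist 0.12
[ 0.69196762 -0.13456372  0.008     ] [ 0.70142043 -0.15270979  0.008     ]
```

{"fn": "carry_out", "kwargs": {
  "increments": [
    {"linear":[0.012,0.035,0.014],"yaw":-0.18},
    {"linear":[0.025,0.07,0.028],"yaw":-0.36},
    {"linear":[0.037,0.1058,0.0416],"yaw":-0.5655},
    {"linear":[0.037,0.1058,0.0416],"yaw":-0.5655}
  ],
  "gripper": 0.6,
  "newtons": 20
}}

```text
t: 0.65
tool_pos: [0.6384, -0.0373, 0.1155]
orientation: [-1.428, 0.791, -0.777]
force: [-0.1, -0.2, -0.3]
opening: 0.0583
```

```bash
python3 - <<'E'
from h import *
im,p=snap('wrist','w1'); to([.641,-.037,.04],32.4)
print(proj(p,robot.read_state()['tool_pos'],True),proj(p,[.6414,-.0369,.029],True))
E
```

```text
t 0.7 pos [ 0.6396 -0.0369  0.1182] jaw 32.27 tilt [-0.0056  0.0008] F [-0.23 -0.3  -0.49] open 0.0569 q6 -0.7
linear [0.0011, 0.0782, 0.0015] yaw -0.0023 dist 0.078
(np.float64(321.7893352914586), np.float64(258.11543738386285)) (np.float64(324.2075362085123), np.float64(210.51379427140773))
```

View pics/w1.png

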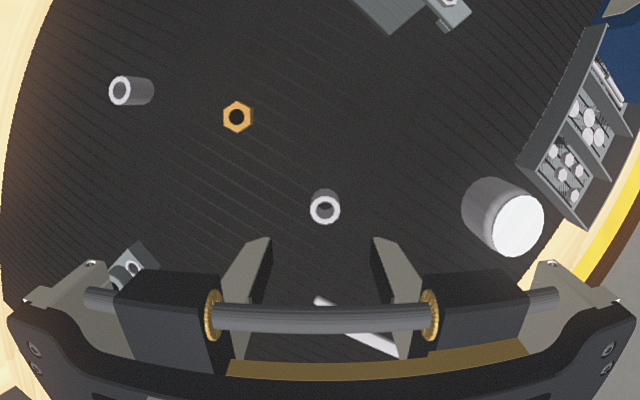

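The sleeve's top ring is at (325,208), between the fingers and within 3 px of the prediction. I'll measure it by mask.

```bash
cat >> h.py <<'E'
def ring(im,u,v,r=22,th=150,show=False):
    g=cv2.cvtColor(im,cv2.COLOR_BGR2GRAY)[v-r:v+r,u-r:u+r]
    m=(g>th).astype(np.uint8)
    cs,_=cv2.findContours(m,cv2.RETR_EXTERNAL,cv2.CHAIN_APPROX_NONE)
    c=max(cs,key=cv2.contourArea); e=cv2.fitEllipse(c)
    return e[0][0]+u-r,e[0][1]+v-r,e[1],g
E
python3 - <<'E'
from h import *
im,p=load('w1')
for th in(140,170,190):
    u,v,ax,g=ring(im,325,208,th=th); print(th,u,v,ax,onplane(p,u,v,.029,True)[:2])
u2,v2,ax,_=ring(im,120,90,th=170);print(u2,v2,ax,onplane(p,u2,v2,.045,True))
i0,p0=load('wrist0')
for (uu,vv,z) in((355,208,.029),(188,212,.045)):
    a,b,ax,_=ring(i0,uu,vv,th=170);print('w0',a,b,ax,onplane(p0,a,b,z,True))
    q=(u,v) if z<.04 else (u2,v2)
    print(tri(ray(p0,a,b,True),ray(p,*q,True)))
E
```

```text
140 324.5964946746826 209.55230331420898 (27.670312881469727, 29.354162216186523) [ 0.64121971 -0.03601324]
170 324.7257957458496 209.63375091552734 (26.950965881347656, 28.76887321472168) [ 0.64134923 -0.03601556]
190 324.6910991668701 209.7644920349121 (26.13112449645996, 27.900501251220703) [ 0.64138656 -0.03612789]
119.17214012145996 89.93586540222168 (20.171348571777344, 27.7447452545166) [ 0.43456392 -0.03613048  0.045     ]
w0 354.99880027770996 208.87792587280273 (17.561128616333008, 18.970829010009766) [ 0.64133522 -0.03613141  0.029     ]
(array([ 0.64129004, -0.0359838 ,  0.02948466]), [np.float64(1.4809080776029308e-05), np.float64(1.4809080775898518e-05)])
w0 187.392671585083 212.3914852142334 (15.241190910339355, 18.287445068359375) [ 0.43456869 -0.03611031  0.045     ]
(array([ 0.4345559 , -0.03612625,  0.04498194]), [np.float64(9.444647176139354e-06), np.float64(9.444647176099989e-06)])
```

```bash
python3 - <<'E'
from h import *
to([.6413,-.036,.015],32.4)
E
```

```text
t 0.7 pos [ 0.6396 -0.0369  0.1182] jaw 32.27 tilt [-0.0056  0.0008] F [-0.23 -0.3  -0.49] open 0.0569 q6 -0.7
linear [0.0005, 0.1032, 0.0024] yaw -0.0023 dist 0.103
```

{"fn": "carry_out", "kwargs": {
  "increments": [
    {"linear":[0.0005,0.04,0.0024],"yaw":0},
    {"linear":[0.0005,0.08,0.0024],"yaw":0},
    {"linear":[0.0005,0.1032,0.0024],"yaw":0},
    {"linear":[0.0005,0.1032,0.0024],"yaw":0}
  ]
}}

```text
t: 1.2
tool_pos: [0.6404, -0.0352, 0.0148]
orientation: [-1.426, 0.793, -0.782]
force: [-0.4, 0.1, 0.6]
opening: 0.0558
```

```bash
python3 - <<'E'
from h import *
to([.6413,-.036,.015],32.4)
E
```

```text
t 1.2 pos [ 0.6404 -0.0352  0.0148] jaw 32.12 tilt [-0.0074  0.0012] F [-0.4   0.06  0.6 ] open 0.0558 q6 -0.7
linear [0.0011, -0.0002, 0.0004] yaw -0.0049 dist 0.001
```

{"fn": "carry_out", "kwargs": {
  "increments": [
    {"linear":[0.001,0,0.0004],"yaw":-0.004},
    {"linear":[0.001,0,0.0004],"yaw":-0.004},
    {"linear":[0.001,0,0.0004],"yaw":-0.004},
    {"linear":[0.001,0,0.0004],"yaw":-0.004},
    {"linear":[0.001,0,0.0004],"yaw":-0.004}
  ],
  "gripper": 0,
  "newtons": 20
}}

```text
t: 1.82
tool_pos: [0.6419, -0.036, 0.0159]
orientation: [-1.427, 0.789, -0.78]
force: [-1.9, -0.4, 5.8]
opening: 0.0257
```

```bash
python3 - <<'E'
from h import *
to([.6413,-.036,.12],32.4)
E
```

```text
t 1.82 pos [ 0.6419 -0.036   0.0159] jaw 32.34 tilt [-0.0061  0.001 ] F [-1.85 -0.37  5.82] open 0.0257 q6 -0.7
linear [-0.0008, -0.1041, -0.001] yaw -0.001 dist 0.104
```

{"fn": "carry_out", "kwargs": {
  "increments": [
    {"linear":[0,-0.03,0],"yaw":0},
    {"linear":[0,-0.075,0],"yaw":0},
    {"linear":[0,-0.115,0],"yaw":0},
    {"linear":[0,-0.115,0],"yaw":0}
  ]
}}

```text
t: 2.33
tool_pos: [0.6454, -0.0365, 0.1357]
orientation: [-1.424, 0.783, -0.785]
force: [0.2, -0.1, -1.0]
opening: 0.0258
```

```bash
python3 - <<'E'
from h import *
im,p=snap('wrist','w2'); to([.4206,.1935,.13],32.4)
E
```

```text
t 2.38 pos [ 0.6438 -0.0363  0.1328] jaw 32.34 tilt [-0.0026  0.0006] F [-0.25 -0.09 -0.33] open 0.0255 q6 -0.7
linear [-0.3136, 0.0035, -0.0657] yaw -0.0011 dist 0.32
```

View pics/w2.png

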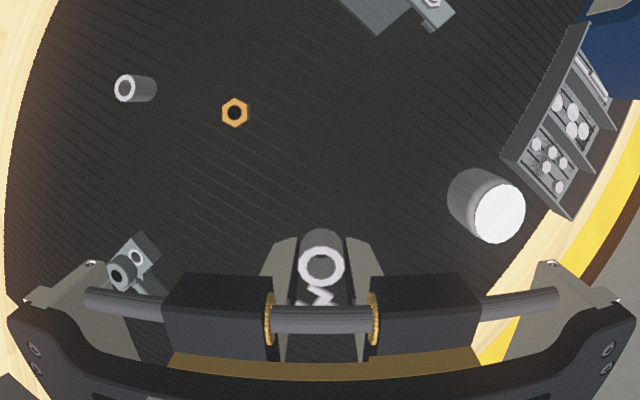

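{"fn": "carry_out", "kwargs": {
  "increments": [
    {"linear":[-0.055,0,-0.013],"yaw":0},
    {"linear":[-0.11,0,-0.026],"yaw":0},
    {"linear":[-0.165,0,-0.04],"yaw":0},
    {"linear":[-0.215,0,-0.05],"yaw":0},
    {"linear":[-0.25,0,-0.06],"yaw":0}
  ]
}}

```text
t: 3.0
tool_pos: [0.4564, 0.1439, 0.1311]
orientation: [-1.428, 0.788, -0.779]
force: [-0.5, -0.9, -0.6]
opening: 0.0252
```

{"fn": "carry_out", "kwargs": {
  "increments": [
    {"linear":[0,0,0],"yaw":0}
  ]
}}

```text
t: 3.12
tool_pos: [0.4538, 0.1451, 0.1291]
orientation: [-1.43, 0.789, -0.775]
force: [0.6, -0.9, -0.8]
opening: 0.0258
```

```bash
python3 - <<'E'
from h import *
im,p=snap('wrist','w3'); to([.4206,.1935,.13],32.4)
for n,X in dict(lf=[.5673,.161,.075],lb=[.5782,.2098,.075],sb=[.4206,.1935,.075],sf=[.4313,.2428,.075]).items(): print(n,np.round(proj(p,X,True),1))
E
```

```text
t 3.17 pos [0.4544 0.1443 0.129 ] jaw 32.5 tilt [-0.0095 -0.0005] F [-0.15 -0.95 -0.47] open 0.0255 q6 -0.37
linear [-0.0596, -0.0007, -0.0021] yaw 0.0017 dist 0.06
lf [445.4 274.9]
lb [489.4 234.9]
sb [317.9 142.3]
sf [370.   91.3]
```

View pics/w3.png

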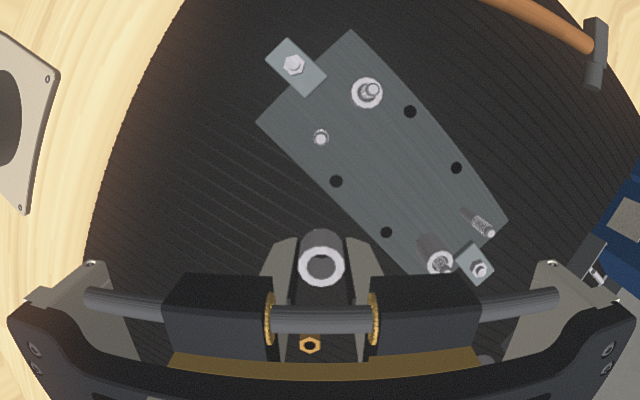

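The bare short-row stud is at (321,137), and the sleeve is upright in the jaws at (321,265). Next, a close crop to pin the stud tips.

```bash
python3 - <<'E'
from h import *
im,p=load('w3')
f=lambda x,y,w,h,s:cv2.resize(im[y:y+h,x:x+w],None,fx=s,fy=s,interpolation=cv2.INTER_CUBIC)
cv2.imwrite('pics/c5.png',np.hstack([f(300,115,40,40,8),f(345,70,40,40,8)]))
cv2.imwrite('pics/c6.png',np.hstack([f(465,200,40,40,8),f(420,240,40,40,8)]))
print(-np.array(p['R']).T@p['t'])
E
```

```text
[0.41271853 0.21337343 0.288462  ]
```

View pics/c5.png

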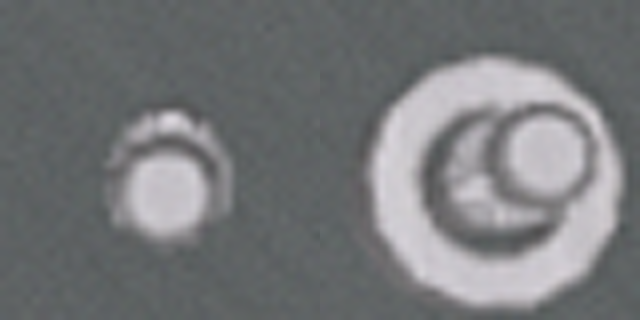

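View pics/c6.png

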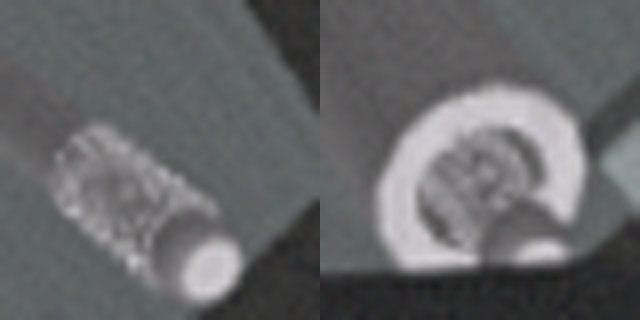

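```bash
python3 - <<'E'
from h import *
im,p=load('w3')
P={}
for n,(u,v) in dict(sb=(320.2,138.6),sf=(372.7,89.0),lb=(490.8,233.0)).items():
    P[n]=onplane(p,u,v,.075,True); print(n,np.round(P[n],4))
print('sb-sf',np.linalg.norm(P['sb']-P['sf']),'sf-lb',np.linalg.norm(P['sf']-P['lb']))
d=P['lb']-P['sf'];print('yaw',np.degrees(np.arctan2(d[1],d[0])))
u,v,ax,g=ring(im,321,267,r=26,th=150);print(u,v,ax)
for z in(.141,.143): print(onplane(p,u,v,z,True))
# triangulation of tips with side view
pd=load('side0')[1]
print(robot.read_state()['tool_pos'])
cv2.imwrite('pics/c7.png',cv2.resize(im[235:300,280:360],None,fx=8,fy=8))
E
```

```text
sb [0.4206 0.1965 0.075 ]
sf [0.4319 0.2452 0.075 ]
lb [0.5782 0.2118 0.075 ]
sb-sf 0.05000640998565669 sf-lb 0.1500299038535904
yaw -12.887940840547707
320.75318908691406 265.9688091278076 (39.2841911315918, 45.386417388916016)
[0.45455507 0.14509928 0.141     ]
[0.45398764 0.14602527 0.143     ]
[0.45442648 0.14433837 0.12902313]
```

View pics/c7.png

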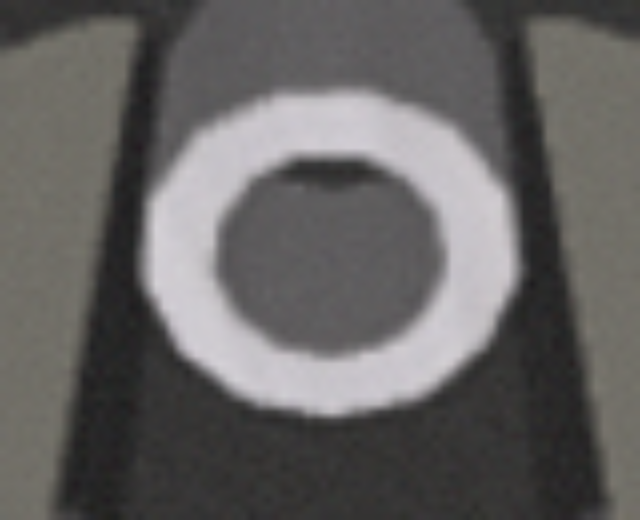

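The wrist-view tip spacings come out at 50.0 and 150.0 mm, so I trust the wrist view (side and scene are offset by about 3 mm). I'll move above the stud.

```bash
python3 - <<'E'
from h import *
to([.421,.196,.094],32.3)
E
```

```text
t 3.17 pos [0.4544 0.1443 0.129 ] jaw 32.5 tilt [-0.0095 -0.0005] F [-0.15 -0.95 -0.47] open 0.0255 q6 -0.37
linear [-0.0614, 0.0353, -0.0001] yaw 0.0034 dist 0.071
```

{"fn": "carry_out", "kwargs": {
  "increments": [
    {"linear":[-0.03,0,0],"yaw":0},
    {"linear":[-0.0614,0,0],"yaw":0.003},
    {"linear":[-0.0614,0.02,0],"yaw":0.003},
    {"linear":[-0.0614,0.0353,0],"yaw":0.003},
    {"linear":[-0.0614,0.0353,0],"yaw":0.003}
  ]
}}

```text
t: 3.8
tool_pos: [0.4201, 0.1949, 0.0919]
orientation: [-1.433, 0.795, -0.777]
force: [-0.3, -0.0, -0.9]
opening: 0.0258
```

```bash
python3 - <<'E'
from h import *
im,p=snap('wrist','w4'); b,pd=snap('side','s4'); to([.421,.196,.094],32.3)
f=lambda im,x,y,w,h,s:cv2.resize(im[y:y+h,x:x+w],None,fx=s,fy=s,interpolation=cv2.INTER_CUBIC)
cv2.imwrite('pics/c8.png',np.hstack([f(im,270,210,100,100,4),f(b,320,230,80,80,5)]))
E
```

```text
t 3.9 pos [0.4214 0.1955 0.0938] jaw 32.27 tilt [-0.0102 -0.0009] F [-0.22 -0.06 -0.67] open 0.0255 q6 -0.24
linear [-0.0006, -0.0002, -0.0] yaw -0.0006 dist 0.001
```

View pics/c8.png

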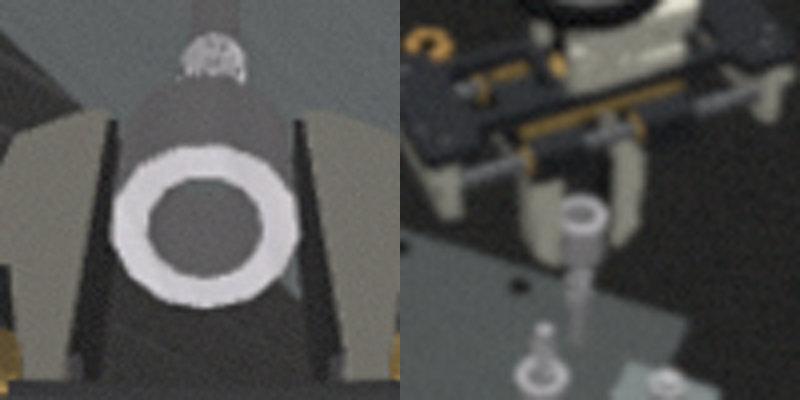

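```bash
python3 - <<'E'
from h import *
im,p=load('w4')
for z in(.06,.05,.04,.02): print(z,proj(p,[.4206,.1965,z],True))
u,v,ax,g=ring(im,321,267,r=26,th=150);print(u,v,ax)
for z in (.106,.108):print(onplane(p,u,v,z,True))
c=(270+212/4,210+70/4)
for z in (.06,.05,.04):print(onplane(p,*c,z,True))
E
```

```text
0.06 (np.float64(322.5071587950701), np.float64(232.74247758116803))
0.05 (np.float64(322.62954616867046), np.float64(227.2965796860525))
0.04 (np.float64(322.7414159034352), np.float64(222.30085271579844))
0.02 (np.float64(322.93840907310795), np.float64(213.4618898354097))
320.7538814544678 265.96952629089355 (39.321075439453125, 45.24299621582031)
[0.42027881 0.19601109 0.106     ]
[0.41972361 0.19694345 0.108     ]
[0.41886488 0.19984983 0.06      ]
[0.42089921 0.19651011 0.05      ]
[0.42293354 0.19317039 0.04      ]
```

```bash
python3 - <<'E'
from h import *
to([.4221,.1955,.029],32.3)
E
```

```text
t 3.9 pos [0.4214 0.1955 0.0938] jaw 32.27 tilt [-0.0102 -0.0009] F [-0.22 -0.06 -0.67] open 0.0255 q6 -0.24
linear [0.0007, 0.0648, 0.0012] yaw -0.0006 dist 0.065
```

{"fn": "carry_out", "kwargs": {
  "increments": [
    {"linear":[0.0005,0.012,0.0008],"yaw":0},
    {"linear":[0.0005,0.024,0.0008],"yaw":0},
    {"linear":[0.0006,0.036,0.001],"yaw":0},
    {"linear":[0.0006,0.036,0.001],"yaw":0}
  ]
}}

```text
t: 4.4
tool_pos: [0.421, 0.1951, 0.0562]
orientation: [-1.432, 0.794, -0.778]
force: [-0.2, 0.1, -0.8]
opening: 0.0258
```

```bash
python3 - <<'E'
from h import *
to([.4221,.1955,.029],32.3)
E
```

```text
t 4.4 pos [0.421  0.1951 0.0562] jaw 32.27 tilt [-0.0128 -0.0019] F [-0.21  0.14 -0.81] open 0.0258 q6 -0.24
linear [0.0004, 0.0272, 0.0015] yaw -0.0005 dist 0.027
```

{"fn": "carry_out", "kwargs": {
  "increments": [
    {"linear":[0.0004,0.014,0.0012],"yaw":0},
    {"linear":[0.0004,0.024,0.0012],"yaw":0},
    {"linear":[0.0004,0.0275,0.0012],"yaw":0},
    {"linear":[0.0004,0.0275,0.0012],"yaw":0},
    {"linear":[0.0004,0.0275,0.0012],"yaw":0}
  ]
}}

```text
t: 5.03
tool_pos: [0.4222, 0.1954, 0.0289]
orientation: [-1.432, 0.794, -0.778]
force: [-0.5, 0.6, -0.8]
opening: 0.0257
```

{"fn": "carry_out", "kwargs": {
  "increments": [
    {"linear":[0,0,0],"yaw":0},
    {"linear":[0,0,0],"yaw":0}
  ],
  "gripper": 0.5
}}

```text
t: 5.28
tool_pos: [0.4225, 0.1955, 0.0292]
orientation: [-1.431, 0.794, -0.778]
force: [0.6, 0.4, 0.1]
opening: 0.0416
```

```bash
python3 - <<'E'
from h import *
to([.4221,.1955,.13],32.3)
im,p=snap('wrist','w5'); b,pd=snap('side','s5'); 
f=lambda im,x,y,w,h,s:cv2.resize(im[y:y+h,x:x+w],None,fx=s,fy=s,interpolation=cv2.INTER_CUBIC)
cv2.imwrite('pics/c9.png',np.hstack([f(im,270,210,100,100,4),f(b,320,230,80,80,5)]))
E
```

```text
t 5.28 pos [0.4225 0.1955 0.0292] jaw 32.27 tilt [-0.0114 -0.0015] F [0.6  0.39 0.13] open 0.0416 q6 -0.24
linear [-0.0007, -0.1008, -0.0014] yaw -0.0006 dist 0.101
```

View pics/c9.png

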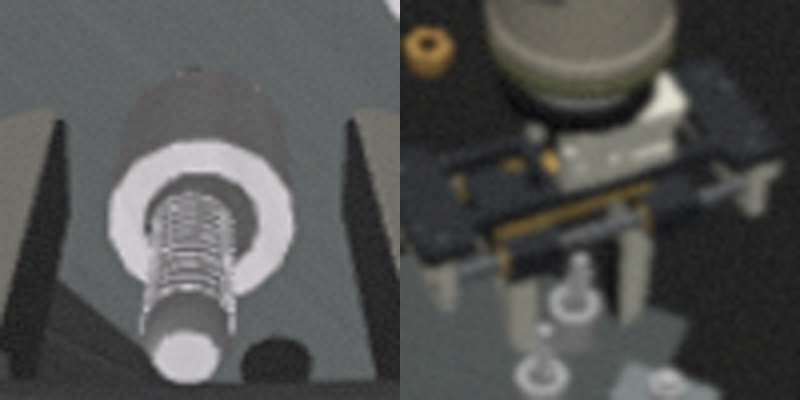

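The short sleeve is seated on its stud, which shows through the bore in the crop, and it has been released. I'll lift off and go to the long sleeve.

{"fn": "carry_out", "kwargs": {
  "increments": [
    {"linear":[0,-0.03,-0.001],"yaw":0},
    {"linear":[0,-0.07,-0.001],"yaw":0},
    {"linear":[0,-0.105,-0.001],"yaw":0}
  ]
}}

```text
t: 5.75
tool_pos: [0.4228, 0.1951, 0.1355]
orientation: [-1.431, 0.793, -0.778]
force: [0.6, -0.0, 0.4]
opening: 0.0464
```

```bash
python3 - <<'E'
from h import *
to([.435,-.0362,.13],32.3)
E
```

```text
t 5.75 pos [0.4228 0.1951 0.1355] jaw 32.27 tilt [-0.0113 -0.0014] F [ 0.62 -0.02  0.44] open 0.0464 q6 -0.24
linear [0.2021, 0.0057, -0.1131] yaw -0.0006 dist 0.232
```

{"fn": "carry_out", "kwargs": {
  "increments": [
    {"linear":[0.05,0.003,-0.028],"yaw":0},
    {"linear":[0.1,0.004,-0.056],"yaw":0},
    {"linear":[0.15,0.005,-0.084],"yaw":0},
    {"linear":[0.202,0.0057,-0.1131],"yaw":0},
    {"linear":[0.202,0.0057,-0.1131],"yaw":0}
  ]
}}

```text
t: 6.38
tool_pos: [0.435, -0.0398, 0.1302]
orientation: [-1.43, 0.797, -0.784]
force: [1.1, 1.0, 0.4]
opening: 0.0464
```

{"fn": "carry_out", "kwargs": {
  "increments": [
    {"linear":[0,0,0],"yaw":0}
  ]
}}

```text
t: 6.5
tool_pos: [0.4349, -0.0396, 0.1302]
orientation: [-1.429, 0.799, -0.785]
force: [-0.8, 0.3, 0.4]
opening: 0.0464
```

```bash
python3 - <<'E'
from h import *
im,p=snap('wrist','w6')
cv2.imwrite('pics/c10.png',cv2.resize(im[120:340,220:420],None,fx=2.5,fy=2.5))
g=(cv2.cvtColor(im,cv2.COLOR_BGR2GRAY)>170).astype(np.uint8)
print(proj(p,[.4346,-.0361,.045],True))
u0,v0=map(int,proj(p,[.4346,-.0361,.045],True))
u,v,ax,_=ring(im,u0,v0,r=26,th=170);print(u,v,ax,onplane(p,u,v,.045,True))
to([.4346,-.0361,.028],32.3)
E
```

```text
(np.float64(323.1716362917216), np.float64(205.8005153589509))
322.9067916870117 205.67814826965332 (26.540475845336914, 28.235761642456055) [ 0.43435815 -0.03612615  0.045     ]
t 6.55 pos [ 0.435  -0.0394  0.1302] jaw 31.9 tilt [-0.0108 -0.0022] F [ 0.23 -0.01 -0.07] open 0.0466 q6 -0.76
linear [-0.0026, 0.1022, 0.0025] yaw -0.0069 dist 0.102
```

View pics/c10.png

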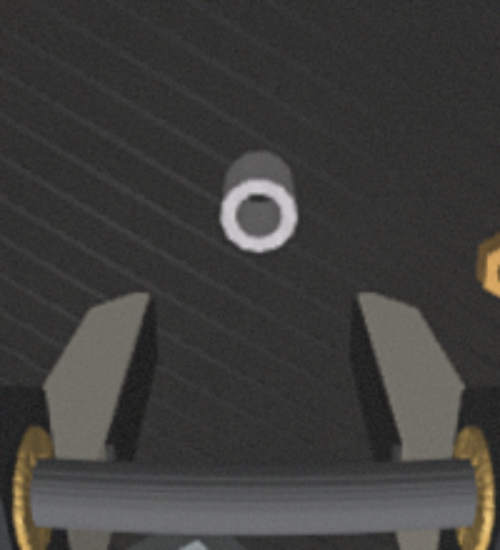

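{"fn": "carry_out", "kwargs": {
  "increments": [
    {"linear":[-0.0026,0.04,0.0025],"yaw":-0.007},
    {"linear":[-0.0026,0.08,0.0025],"yaw":-0.007},
    {"linear":[-0.0026,0.114,0.0026],"yaw":-0.007},
    {"linear":[-0.0026,0.114,0.0026],"yaw":-0.007},
    {"linear":[-0.0026,0.114,0.0026],"yaw":-0.007}
  ]
}}

```text
t: 7.18
tool_pos: [0.4349, -0.0351, 0.0168]
orientation: [-1.432, 0.791, -0.777]
force: [-0.3, -0.3, 0.1]
opening: 0.0466
```

{"fn": "carry_out", "kwargs": {
  "increments": [
    {"linear":[0,0,0],"yaw":0},
    {"linear":[0,0,0],"yaw":0},
    {"linear":[0,0,0],"yaw":0},
    {"linear":[0,0,0],"yaw":0}
  ],
  "gripper": 0,
  "newtons": 20
}}

```text
t: 7.68
tool_pos: [0.4353, -0.0352, 0.0175]
orientation: [-1.432, 0.79, -0.778]
force: [-1.8, 1.2, 6.1]
opening: 0.0258
```

```bash
python3 - <<'E'
from h import *
to([.4346,-.0361,.15],32.3)
E
```

```text
t 7.67 pos [ 0.4353 -0.0352  0.0175] jaw 32.4 tilt [-0.0099 -0.0022] F [-1.8   1.16  6.07] open 0.0258 q6 -0.76
linear [-0.0, -0.1324, -0.0023] yaw 0.0018 dist 0.132
```

{"fn": "carry_out", "kwargs": {
  "increments": [
    {"linear":[0,-0.04,-0.001],"yaw":0},
    {"linear":[0,-0.09,-0.0015],"yaw":0},
    {"linear":[0,-0.13,-0.002],"yaw":0},
    {"linear":[0,-0.13,-0.002],"yaw":0}
  ]
}}

```text
t: 8.18
tool_pos: [0.4374, -0.0366, 0.1513]
orientation: [-1.43, 0.785, -0.783]
force: [-0.6, -0.3, -1.7]
opening: 0.0263
```

```bash
python3 - <<'E'
from h import *
to([.610,.161,.148],32.3)
E
```

```text
t 8.18 pos [ 0.4374 -0.0366  0.1513] jaw 32.39 tilt [-0.003  -0.0036] F [-0.63 -0.31 -1.72] open 0.0263 q6 -0.76
linear [-0.0744, 0.0021, 0.2516] yaw 0.0015 dist 0.262
```

{"fn": "carry_out", "kwargs": {
  "increments": [
    {"linear":[-0.016,0,0.053],"yaw":0},
    {"linear":[-0.032,0,0.106],"yaw":0},
    {"linear":[-0.048,0,0.16],"yaw":0},
    {"linear":[-0.064,0.001,0.212],"yaw":0},
    {"linear":[-0.0744,0.002,0.2516],"yaw":0}
  ]
}}

```text
t: 8.8
tool_pos: [0.6101, 0.1627, 0.1456]
orientation: [-1.431, 0.786, -0.781]
force: [0.2, -1.1, -0.1]
opening: 0.0258
```

{"fn": "carry_out", "kwargs": {
  "increments": [
    {"linear":[0,0,0],"yaw":0},
    {"linear":[0,0,0],"yaw":0}
  ]
}}

```text
t: 9.05
tool_pos: [0.6087, 0.1624, 0.1434]
orientation: [-1.434, 0.788, -0.779]
force: [0.3, 0.2, -1.1]
opening: 0.0261
```

```bash
python3 - <<'E'
from h import *
im,p=snap('wrist','w7')
to([.5782,.2118,.12],32.3)
for n,X in dict(lf=[.5673,.163,.075],lb=[.5782,.2118,.075],sb=[.4206,.1965,.075],sf=[.4319,.2452,.075]).items(): print(n,np.round(proj(p,X,True),1))
u,v,ax,_=ring(im,321,267,r=28,th=150);print(u,v,ax,onplane(p,u,v,robot.read_state()['tool_pos'][2]+.0275,True))
u,v=map(int,proj(p,[.5782,.2118,.075],True));cv2.imwrite('pics/c11.png',cv2.resize(im[v-20:v+20,u-20:u+20],None,fx=8,fy=8,interpolation=cv2.INTER_CUBIC));print(u,v)
E
```

```text
t 9.1 pos [0.6089 0.162  0.1442] jaw 32.42 tilt [-0.0081 -0.0046] F [-0.1  -0.92 -0.33] open 0.0258 q6 -0.38
linear [-0.0585, 0.0242, 0.001] yaw 0.002 dist 0.063
lf [275.7 187.4]
lb [322.1 140.8]
sb [147.   60.9]
sf [186.4  12.8]
320.792724609375 278.9380874633789 (34.87942886352539, 47.206844329833984) [0.60882598 0.16395584 0.17165106]
322 140
```

View pics/w7.png

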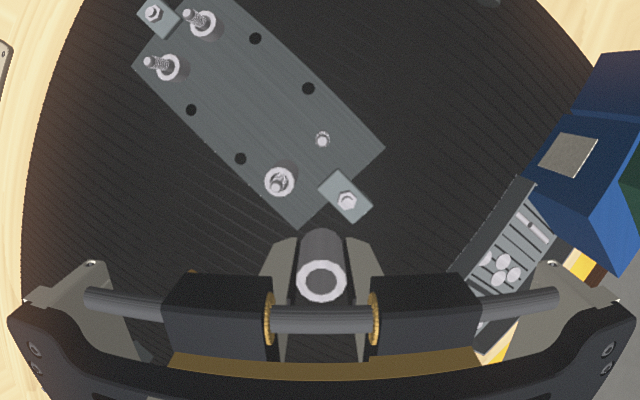

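View pics/c11.png

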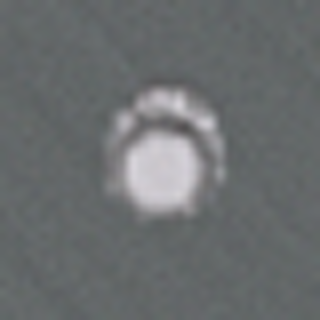

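```bash
python3 - <<'E'
from h import *
to([.579,.2107,.098],32.3)
E
```

```text
t 9.1 pos [0.6089 0.162  0.1442] jaw 32.42 tilt [-0.0081 -0.0046] F [-0.1  -0.92 -0.33] open 0.0258 q6 -0.38
linear [-0.0571, 0.0462, 0.0013] yaw 0.002 dist 0.073
```

{"fn": "carry_out", "kwargs": {
  "increments": [
    {"linear":[-0.03,0,0],"yaw":0.002},
    {"linear":[-0.057,0.0,0.0013],"yaw":0.002},
    {"linear":[-0.057,0.02,0.0013],"yaw":0.002},
    {"linear":[-0.057,0.044,0.0013],"yaw":0.002},
    {"linear":[-0.057,0.046,0.0013],"yaw":0.002}
  ]
}}

```text
t: 9.72
tool_pos: [0.577, 0.2087, 0.095]
orientation: [-1.436, 0.794, -0.78]
force: [0.9, -0.6, -0.8]
opening: 0.0261
```

{"fn": "carry_out", "kwargs": {
  "increments": [
    {"linear":[0,0,0],"yaw":0}
  ]
}}

```text
t: 9.85
tool_pos: [0.5772, 0.2078, 0.0952]
orientation: [-1.436, 0.794, -0.781]
force: [0.7, 0.3, -0.5]
opening: 0.0258
```

```bash
python3 - <<'E'
from h import *
im,p=snap('wrist','w8'); b,pd=snap('side','s8'); a,ps=snap('scene','a8'); to([.5795,.2107,.032],32.3)
f=lambda im,x,y,w,h,s:cv2.resize(im[y:y+h,x:x+w],None,fx=s,fy=s,interpolation=cv2.INTER_CUBIC)
cv2.imwrite('pics/c12.png',np.hstack([f(im,270,210,100,100,4),f(b,260,230,80,80,5)]))
for z in(.05,.04,.02): print(z,proj(p,[.578,.2117,z],True))
g=cv2.cvtColor(im,cv2.COLOR_BGR2GRAY);print(np.where(g[279,290:352]>140)[0][[0,-1]]+290)
E
```

```text
t 10.0 pos [0.5776 0.2083 0.0958] jaw 32.2 tilt [-0.012  -0.0062] F [-0.77  0.05 -0.88] open 0.0259 q6 -0.3
linear [-0.0009, 0.0637, 0.0038] yaw -0.0017 dist 0.064
0.05 (np.float64(324.828291174937), np.float64(222.92320411443944))
0.04 (np.float64(324.8743545031715), np.float64(218.1088293584231))
0.02 (np.float64(324.95432972259397), np.float64(209.58334218913865))
[296 345]
```

View pics/c12.png

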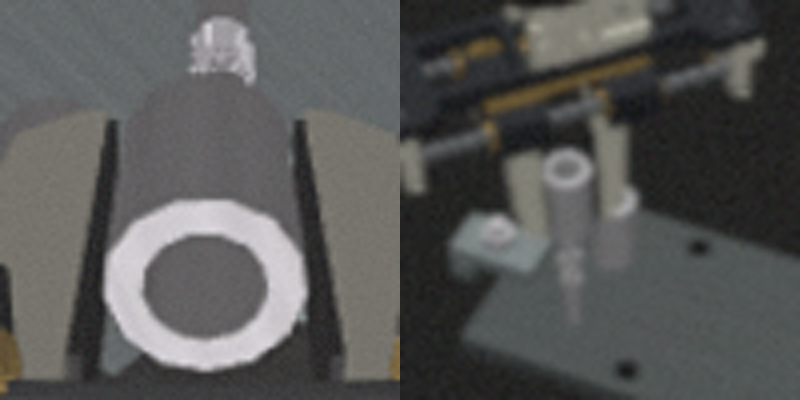

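{"fn": "carry_out", "kwargs": {
  "increments": [
    {"linear":[-0.0006,0,0.003],"yaw":0},
    {"linear":[-0.0006,0,0.003],"yaw":0},
    {"linear":[-0.0007,0.012,0.0032],"yaw":0},
    {"linear":[-0.0008,0.024,0.0033],"yaw":0},
    {"linear":[-0.0008,0.03,0.0034],"yaw":0}
  ]
}}

```text
t: 10.62
tool_pos: [0.5786, 0.2103, 0.0637]
orientation: [-1.437, 0.795, -0.78]
force: [0.3, -0.9, -1.4]
opening: 0.0264
```

```bash
python3 - <<'E'
from h import *
to([.5795,.2107,.031],32.3)
E
```

```text
t 10.62 pos [0.5786 0.2103 0.0637] jaw 32.21 tilt [-0.0143 -0.0069] F [ 0.3  -0.88 -1.41] open 0.0264 q6 -0.29
linear [0.0002, 0.0327, 0.0015] yaw -0.0015 dist 0.033
```

{"fn": "carry_out", "kwargs": {
  "increments": [
    {"linear":[0.0002,0.014,0.001],"yaw":0},
    {"linear":[0.0002,0.026,0.0013],"yaw":0},
    {"linear":[0.0002,0.0325,0.0015],"yaw":0},
    {"linear":[0.0002,0.0325,0.0015],"yaw":0},
    {"linear":[0.0002,0.0325,0.0015],"yaw":0}
  ]
}}

```text
t: 11.25
tool_pos: [0.5796, 0.2107, 0.0312]
orientation: [-1.437, 0.795, -0.78]
force: [-0.8, 0.8, -1.4]
opening: 0.0259
```

{"fn": "carry_out", "kwargs": {
  "increments": [
    {"linear":[0,0,0],"yaw":0},
    {"linear":[0,0,0],"yaw":0}
  ],
  "gripper": 0.5
}}

```text
t: 11.5
tool_pos: [0.58, 0.2108, 0.0317]
orientation: [-1.436, 0.794, -0.78]
force: [0.0, -0.0, 0.7]
opening: 0.0412
```

```bash
python3 - <<'E'
from h import *
im,p=snap('wrist','w9'); b,pd=snap('side','s9'); to([.5795,.2107,.15],32.3)
f=lambda im,x,y,w,h,s:cv2.resize(im[y:y+h,x:x+w],None,fx=s,fy=s,interpolation=cv2.INTER_CUBIC)
cv2.imwrite('pics/c13.png',np.hstack([f(im,270,210,100,100,4),f(b,260,230,80,80,5)]))
E
```

```text
t 11.6 pos [0.5799 0.2108 0.0315] jaw 32.21 tilt [-0.0136 -0.0067] F [-1.14  0.33  0.12] open 0.0452 q6 -0.29
linear [-0.0003, -0.1184, -0.0021] yaw -0.0016 dist 0.118
```

View pics/c13.png

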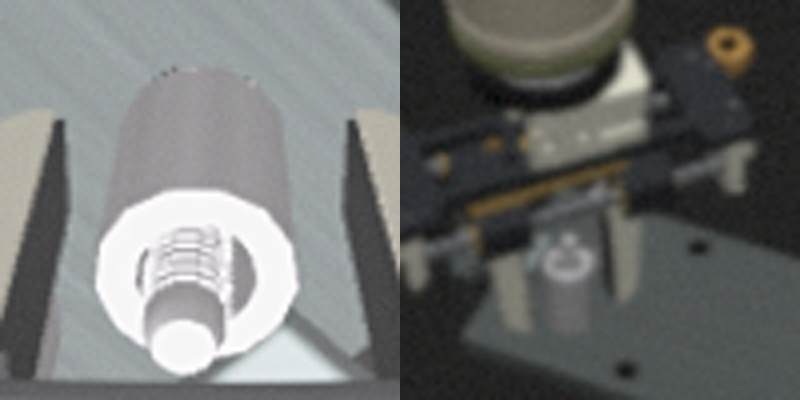

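The long sleeve is seated too: the stud shows through the bore and the sleeve stands on the plate. I'll lift, turn and go over to the bracket.

{"fn": "carry_out", "kwargs": {
  "increments": [
    {"linear":[0,-0.04,-0.001],"yaw":0},
    {"linear":[0,-0.09,-0.0015],"yaw":0},
    {"linear":[0,-0.14,-0.002],"yaw":0}
  ]
}}

```text
t: 11.98
tool_pos: [0.5799, 0.2106, 0.1731]
orientation: [-1.437, 0.794, -0.78]
force: [0.9, 0.9, 0.3]
opening: 0.047
```

```bash
python3 - <<'E'
from h import *
to([.56,-.25,.19],69)
E
```

```text
t 11.97 pos [0.5799 0.2106 0.1731] jaw 32.21 tilt [-0.0136 -0.0067] F [0.95 0.88 0.31] open 0.047 q6 -0.29
linear [0.3791, -0.0136, -0.2625] yaw -0.6422 dist 0.461
```

{"fn": "carry_out", "kwargs": {
  "increments": [
    {"linear":[0.047,-0.002,-0.033],"yaw":-0.08},
    {"linear":[0.095,-0.004,-0.066],"yaw":-0.16},
    {"linear":[0.142,-0.006,-0.099],"yaw":-0.24},
    {"linear":[0.19,-0.008,-0.131],"yaw":-0.32},
    {"linear":[0.237,-0.01,-0.164],"yaw":-0.4}
  ],
  "gripper": 0.45
}}

```text
t: 12.6
tool_pos: [0.5674, -0.0791, 0.1856]
orientation: [-1.529, 0.483, -0.467]
force: [0.7, 0.0, -0.2]
opening: 0.0415
```

```bash
python3 - <<'E'
from h import *
to([.56,-.25,.19],69)
E
```

```text
t 12.6 pos [ 0.5674 -0.0791  0.1856] jaw 55.28 tilt [-0.0127 -0.0069] F [ 0.72  0.01 -0.25] open 0.0415 q6 -1.19
linear [0.0912, -0.0031, -0.1447] yaw -0.2394 dist 0.171
```

{"fn": "carry_out", "kwargs": {
  "increments": [
    {"linear":[0.03,-0.001,-0.048],"yaw":-0.08},
    {"linear":[0.06,-0.002,-0.096],"yaw":-0.16},
    {"linear":[0.0912,-0.003,-0.1447],"yaw":-0.239},
    {"linear":[0.0912,-0.003,-0.1447],"yaw":-0.239},
    {"linear":[0.0912,-0.003,-0.1447],"yaw":-0.239}
  ]
}}

```text
t: 13.22
tool_pos: [0.5599, -0.2496, 0.1898]
orientation: [-1.56, 0.299, -0.28]
force: [-0.7, 0.9, 0.5]
opening: 0.0419
```

```bash
python3 - <<'E'
from h import *
im,p=snap('wrist','w10'); to([.54,-.24,.06],69)
E
```

```text
t 13.28 pos [ 0.5601 -0.2489  0.1898] jaw 68.97 tilt [-0.0128 -0.0063] F [0.63 0.08 0.51] open 0.0419 q6 -1.7
linear [-0.0207, 0.13, 0.0025] yaw -0.0005 dist 0.132
```

View pics/w10.png

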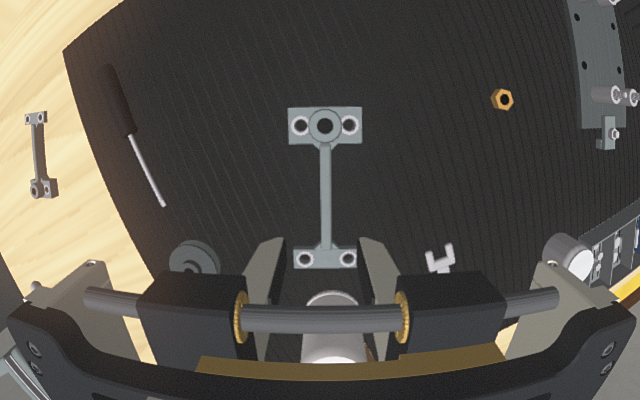

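The bracket shows its thick end at the top, with holes at (300,126) and (350,125) and the hub at (325,125). Its thin-end holes are at (305,259) and (347,258), and the rib runs along column 325. I'll measure from enlarged crops.

```bash
python3 - <<'E'
from h import *
im,p=load('w10')
cv2.imwrite('pics/c14.png',np.hstack([cv2.resize(im[95:165,280:370],None,fx=4.4,fy=4.4,interpolation=cv2.INTER_CUBIC),cv2.resize(im[215:285,280:370],None,fx=4.4,fy=4.4,interpolation=cv2.INTER_CUBIC)]))
E
```

```text
(no output)
```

View pics/c14.png

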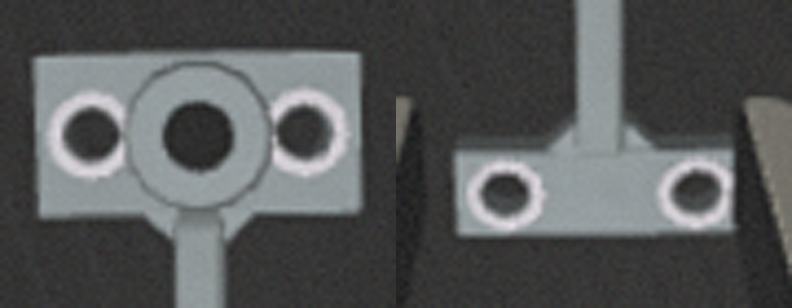

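```bash
python3 - <<'E'
from h import *
im,p=load('w10'); O=lambda x,y,z:onplane(p,x,y,z,True)
pts=dict(t1=(300.3,125.3,.027),t2=(349.2,124.4,.027),hub=(324.6,125.5,.047),n1=(304.6,258.5,.029),n2=(348.2,258.0,.029),f1=(289,143.3,.027),f2=(362,143.3,.027))
P={k:O(*v) for k,v in pts.items()}
for k in P: print(k,np.round(P[k],4))
d=lambda a,b:np.linalg.norm((P[a]-P[b])[:2])
print('t',d('t1','t2'),'n',d('n1','n2'))
tm=(P['t1']+P['t2'])/2;nm=(P['n1']+P['n2'])/2;v=(nm-tm)[:2];L=np.linalg.norm(v);yaw=np.arctan2(v[1],v[0]);print('len',L,'yaw',np.degrees(yaw))
w=(P['t1']-P['t2'])[:2];print('yaw perp',np.degrees(np.arctan2(-w[0],w[1]))%180)
w=(P['n1']-P['n2'])[:2];print('yaw perp',np.degrees(np.arctan2(-w[0],w[1]))%180)
e=v/L; org=(tm+nm)[:2]/2; print('org',org,'bal',org-.03*e,'bal from face',(P['f1']+P['f2'])[:2]/2+.026*e, 'face x',((P['f1']+P['f2'])[:2]/2-org)@e)
# triangulate heights w/ scene
ps=load('scene0')[1];pd=load('side0')[1]
C=lambda x,y:ray(ps,(x+.5)/4-.5+150,(y+.5)/4-.5+110)
print(tri(ray(p,324.6,125.5,True),C(543,262)))
print(tri(ray(p,304.6,258.5,True),C(426,397)),tri(ray(p,348.2,258,True),C(479,420)))
# rib width line: rib edges rows
g=im[:,:,1].astype(int)
for r in(160,180,200,220): print(r,np.where(g[r,300:350]>90)[0][[0,-1]]+300)
E
```

```text
t1 [ 0.4897 -0.2473  0.027 ]
t2 [ 0.5069 -0.1997  0.027 ]
hub [ 0.4983 -0.2237  0.047 ]
n1 [ 0.6305 -0.299   0.029 ]
n2 [ 0.6479 -0.2518  0.029 ]
f1 [ 0.5028 -0.2652  0.027 ]
f2 [ 0.5301 -0.194   0.027 ]
t 0.050542389866760074 n 0.05035239060150537
len 0.15021364616094438 yaw -20.210748606535923
yaw perp 160.08291591092078
yaw perp 159.7932552545455
org [ 0.56875814 -0.24945081] bal [ 0.5406053  -0.23908658] bal from face [ 0.54086649 -0.23862329] face x -0.055914946617630155
(array([ 0.49821025, -0.22336132,  0.04708265]), [np.float64(0.0003289870801331691), np.float64(0.00032898708013319027)])
(array([ 0.6313672 , -0.29991468,  0.02725076]), [np.float64(0.0004434573822849202), np.float64(0.00044345738228498656)]) (array([ 0.64852165, -0.25254498,  0.02804214]), [np.float64(0.0006771415992710692), np.float64(0.0006771415992709187)])
160 [320 330]
180 [320 330]
200 [320 330]
220 [321 330]
```

```bash
python3 - <<'E'
from h import *
to([.5407,-.2389,.06],69.8)
E
```

```text
t 13.28 pos [ 0.5601 -0.2489  0.1898] jaw 68.97 tilt [-0.0128 -0.0063] F [0.63 0.08 0.51] open 0.0419 q6 -1.7
linear [-0.0205, 0.13, 0.0038] yaw -0.0145 dist 0.132
```

{"fn": "carry_out", "kwargs": {
  "increments": [
    {"linear":[-0.0195,0.03,0.002],"yaw":-0.0145},
    {"linear":[-0.02,0.07,0.003],"yaw":-0.0145},
    {"linear":[-0.0205,0.11,0.0035],"yaw":-0.0145},
    {"linear":[-0.0205,0.13,0.0038],"yaw":-0.0145},
    {"linear":[-0.0205,0.13,0.0038],"yaw":-0.0145}
  ]
}}

```text
t: 13.9
tool_pos: [0.5399, -0.2373, 0.0586]
orientation: [-1.561, 0.287, -0.265]
force: [-0.4, 0.7, 0.2]
opening: 0.042
```

```bash
python3 - <<'E'
from h import *
im,p=snap('wrist','w11'); to([.5407,-.2389,.014],69.8)
E
```

```text
t 13.95 pos [ 0.541  -0.2382  0.0604] jaw 69.85 tilt [-0.013  -0.0061] F [-0.39  0.08  0.78] open 0.0416 q6 -1.71
linear [0.0004, 0.0464, -0.0003] yaw 0.0009 dist 0.046
```

View pics/w11.png

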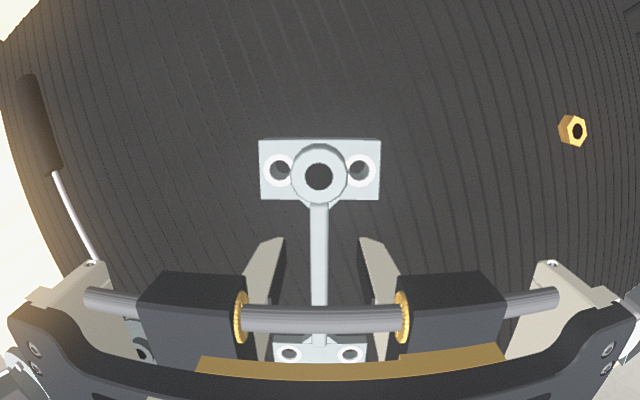

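{"fn": "carry_out", "kwargs": {
  "increments": [
    {"linear":[0.0002,0.02,0],"yaw":0.001},
    {"linear":[0.0003,0.036,-0.0002],"yaw":0.001},
    {"linear":[0.0004,0.046,-0.0003],"yaw":0.001},
    {"linear":[0.0004,0.046,-0.0003],"yaw":0.001},
    {"linear":[0.0004,0.046,-0.0003],"yaw":0.001}
  ]
}}

```text
t: 14.58
tool_pos: [0.5409, -0.2391, 0.0147]
orientation: [-1.561, 0.286, -0.268]
force: [1.0, 0.4, -0.2]
opening: 0.0419
```

{"fn": "carry_out", "kwargs": {
  "increments": [
    {"linear":[0,0,0],"yaw":0},
    {"linear":[0,0,0],"yaw":0},
    {"linear":[0,0,0],"yaw":0},
    {"linear":[0,0,0],"yaw":0},
    {"linear":[0,0,0],"yaw":0}
  ],
  "gripper": 0,
  "newtons": 40
}}

```text
t: 15.2
tool_pos: [0.541, -0.2392, 0.015]
orientation: [-1.562, 0.286, -0.268]
force: [-0.9, 0.5, 3.9]
opening: 0.0117
```

```bash
python3 - <<'E'
from h import *
to([.5407,-.2389,.014],69.8)
E
```

```text
t 15.2 pos [ 0.541  -0.2392  0.015 ] jaw 69.79 tilt [-0.0124 -0.0065] F [-0.88  0.48  3.89] open 0.0117 q6 -1.71
linear [-0.0004, 0.001, 0.0002] yaw -0.0003 dist 0.001
```

{"fn": "carry_out", "kwargs": {
  "increments": [
    {"linear":[0,-0.01,0],"yaw":0},
    {"linear":[0,-0.025,0],"yaw":0},
    {"linear":[0,-0.045,0],"yaw":0},
    {"linear":[0,-0.065,0],"yaw":0},
    {"linear":[0,-0.065,0],"yaw":0}
  ]
}}

```text
t: 15.82
tool_pos: [0.5439, -0.2399, 0.0835]
orientation: [-1.563, 0.282, -0.273]
force: [0.6, -0.6, -9.0]
opening: 0.0113
```

```bash
python3 - <<'E'
from h import *
im,p=snap('wrist','w12');b,pd=snap('side','s12'); s=robot.read_state();to([.5407,-.2389,.15],69.8,s);print(s['wrist_torque'])
f=lambda im,x,y,w,h,s:cv2.resize(im[y:y+h,x:x+w],None,fx=s,fy=s,interpolation=cv2.INTER_CUBIC)
cv2.imwrite('pics/c15.png',np.hstack([f(im,240,130,160,250,2),f(b,270,90,110,125,4)]))
E
```

```text
t 15.93 pos [ 0.542  -0.2389  0.0804] jaw 69.78 tilt [-0.0116 -0.0069] F [  0.07   0.24 -10.47] open 0.0116 q6 -1.71
linear [-0.0018, -0.0695, -0.0012] yaw -0.0003 dist 0.07
[ 0.10285704 -0.01758475  0.02114763]
```

View pics/c15.png

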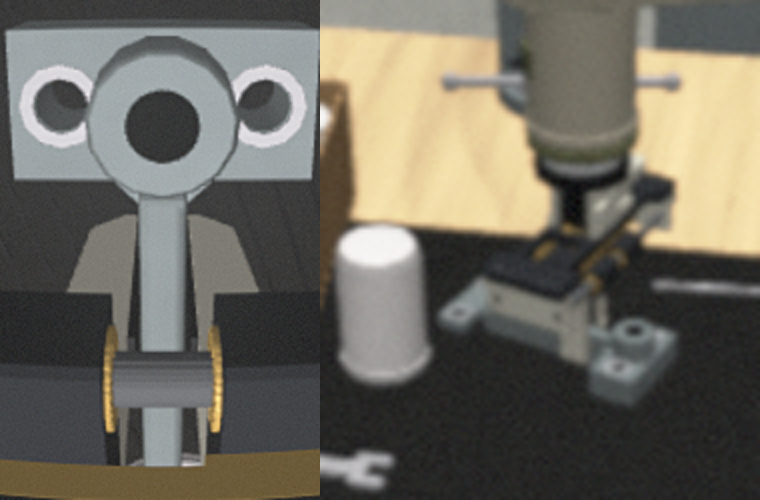

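The bracket hangs level in the side view, and the thick-end holes are symmetric about the rib in the wrist view. The weight reads about 10 N. I'll lift clear of the filter before carrying.

{"fn": "carry_out", "kwargs": {
  "increments": [
    {"linear":[0,-0.025,0],"yaw":0},
    {"linear":[0,-0.055,-0.001],"yaw":0},
    {"linear":[0,-0.085,-0.001],"yaw":0},
    {"linear":[0,-0.09,-0.001],"yaw":0}
  ]
}}

```text
t: 16.42
tool_pos: [0.5438, -0.2398, 0.1721]
orientation: [-1.563, 0.283, -0.272]
force: [0.6, 0.3, -9.3]
opening: 0.0118
```

```bash
python3 - <<'E'
from h import *
to([.4701,.2108,.165],77.1)
E
```

```text
t 16.43 pos [ 0.5438 -0.2398  0.1721] jaw 69.78 tilt [-0.0088 -0.0085] F [ 0.62  0.28 -9.3 ] open 0.0118 q6 -1.71
linear [-0.2248, 0.0039, 0.3974] yaw -0.1278 dist 0.457
```

{"fn": "carry_out", "kwargs": {
  "increments": [
    {"linear":[-0.012,0,0.02],"yaw":-0.008},
    {"linear":[-0.03,0,0.055],"yaw":-0.018},
    {"linear":[-0.052,0.001,0.093],"yaw":-0.03},
    {"linear":[-0.074,0.001,0.131],"yaw":-0.042},
    {"linear":[-0.096,0.001,0.17],"yaw":-0.055}
  ]
}}

```text
t: 17.05
tool_pos: [0.5104, -0.0447, 0.1673]
orientation: [-1.567, 0.242, -0.225]
force: [0.9, -0.2, -9.6]
opening: 0.0119
```

```bash
python3 - <<'E'
from h import *
to([.4701,.2108,.165],77.1)
E
```

```text
t 17.05 pos [ 0.5104 -0.0447  0.1673] jaw 72.98 tilt [-0.0121 -0.0074] F [ 0.87 -0.18 -9.61] open 0.0119 q6 -1.45
linear [-0.1133, 0.0009, 0.2326] yaw -0.072 dist 0.259
```

{"fn": "carry_out", "kwargs": {
  "increments": [
    {"linear":[-0.018,0,0.037],"yaw":-0.012},
    {"linear":[-0.036,0,0.074],"yaw":-0.024},
    {"linear":[-0.054,0,0.111],"yaw":-0.036},
    {"linear":[-0.07,0,0.144],"yaw":-0.046},
    {"linear":[-0.082,0.0,0.168],"yaw":-0.053}
  ]
}}

```text
t: 17.68
tool_pos: [0.4788, 0.1419, 0.164]
orientation: [-1.572, 0.202, -0.179]
force: [0.0, -0.3, -8.6]
opening: 0.0117
```

```bash
python3 - <<'E'
from h import *
to([.4701,.2108,.165],77.1)
E
```

```text
t 17.68 pos [0.4788 0.1419 0.164 ] jaw 76.13 tilt [-0.0156 -0.0076] F [ 0.01 -0.29 -8.64] open 0.0117 q6 -1.14
linear [-0.025, -0.0014, 0.0648] yaw -0.017 dist 0.069
```

{"fn": "carry_out", "kwargs": {
  "increments": [
    {"linear":[-0.012,0,0.03],"yaw":-0.008},
    {"linear":[-0.02,0,0.052],"yaw":-0.013},
    {"linear":[-0.025,-0.001,0.0648],"yaw":-0.017},
    {"linear":[-0.025,-0.001,0.0648],"yaw":-0.017},
    {"linear":[-0.025,-0.001,0.0648],"yaw":-0.017}
  ]
}}

```text
t: 18.3
tool_pos: [0.4698, 0.2102, 0.164]
orientation: [-1.574, 0.189, -0.165]
force: [0.6, 0.3, -9.5]
opening: 0.0117
```

```bash
python3 - <<'E'
from h import *
for n in('scene','side','wrist'): snap(n,n+'9')
s=robot.read_state();to([.4701,.2108,.117],77.1,s);print(s['wrist_torque'])
a=load('scene9')[0];b=load('side9')[0];c=load('wrist9')[0]
f=lambda im,x,y,w,h,s:cv2.resize(im[y:y+h,x:x+w],None,fx=s,fy=s,interpolation=cv2.INTER_CUBIC)
cv2.imwrite('pics/c16.png',np.hstack([f(a,360,120,110,130,3.6),f(b,240,190,160,187.2,2.5)]))
E
```

```text
t 18.45 pos [0.4702 0.2101 0.1645] jaw 77.04 tilt [-0.0156 -0.0078] F [-0.19 -0.21 -9.01] open 0.0119 q6 -1.02
linear [0.0004, 0.0475, 0.0012] yaw -0.001 dist 0.047
[ 0.14026879 -0.08488147  0.02760715]Traceback (most recent call last):
  File "<stdin>", line 6, in <module>
  File "<stdin>", line 5, in <lambda>
TypeError: slice indices must be integers or None or have an __index__ method
```

View pics/wrist9.png

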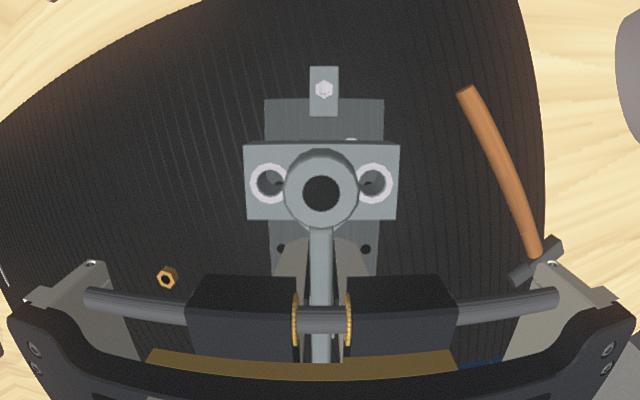

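```bash
python3 - <<'E'
from h import *
a=load('scene9')[0];b=load('side9')[0]
cv2.imwrite('pics/c16.png',np.hstack([cv2.resize(a[120:250,350:460],(400,473),interpolation=2),cv2.resize(b[190:379,240:400],(400,473),interpolation=2)]))
E
```

```text
(no output)
```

View pics/c16.png

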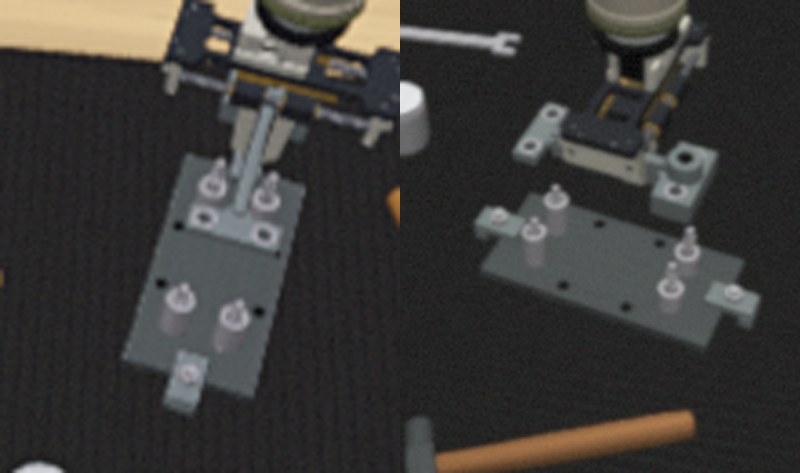

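All four sleeves show seated, short pair near the robot and long pair far, and the bracket is the right way round above them. I'll lower it to 3 cm over the tips.

{"fn": "carry_out", "kwargs": {
  "increments": [
    {"linear":[0.0001,0.01,0.0005],"yaw":-0.001},
    {"linear":[0.0002,0.022,0.0007],"yaw":-0.001},
    {"linear":[0.0003,0.034,0.001],"yaw":-0.001},
    {"linear":[0.0004,0.042,0.0012],"yaw":-0.001},
    {"linear":[0.0004,0.046,0.0012],"yaw":-0.001}
  ]
}}

```text
t: 19.08
tool_pos: [0.4697, 0.2107, 0.1175]
orientation: [-1.574, 0.19, -0.165]
force: [-0.9, 0.1, -9.0]
opening: 0.0119
```

{"fn": "carry_out", "kwargs": {
  "increments": [
    {"linear":[0,0,0],"yaw":0},
    {"linear":[0,0,0],"yaw":0},
    {"linear":[0,0,0],"yaw":0}
  ]
}}

```text
t: 19.45
tool_pos: [0.47, 0.2108, 0.118]
orientation: [-1.573, 0.189, -0.165]
force: [0.0, -0.1, -9.8]
opening: 0.0116
```

```bash
python3 - <<'E'
from h import *
for n in('scene','side','wrist'): snap(n,n+'10')
s=robot.read_state();to([.4701,.2108,.117],77.1,s)
a=load('scene10')[0];b=load('side10')[0];c=load('wrist10')[0]
cv2.imwrite('pics/c17.png',cv2.resize(a[150:240,380:450],None,fx=6,fy=6,interpolation=2))
cv2.imwrite('pics/c18.png',cv2.resize(b[230:330,265:395],None,fx=6,fy=6,interpolation=2))
cv2.imwrite('pics/c19.png',cv2.resize(c[60:260,220:420],None,fx=3,fy=3,interpolation=2))
E
```

```text
t 19.6 pos [0.4699 0.2108 0.1178] jaw 77.11 tilt [-0.0163 -0.008 ] F [ 0.28 -0.   -9.45] open 0.0114 q6 -1.02
linear [0.0002, 0.0008, 0.0001] yaw 0.0001 dist 0.001
```

View pics/c17.png

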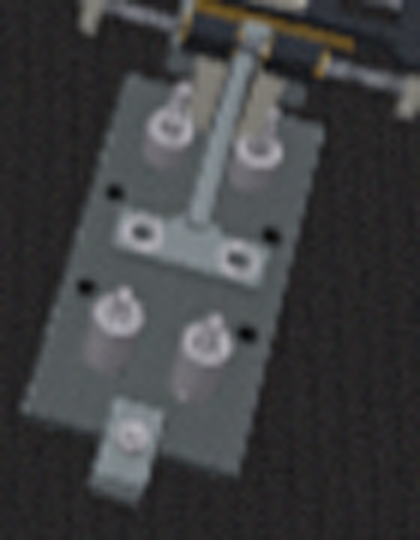

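View pics/c18.png

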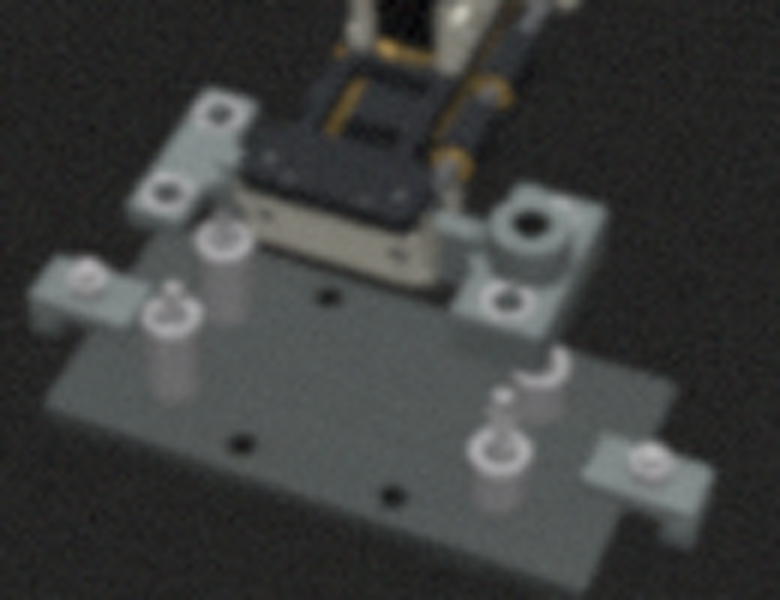

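View pics/c19.png

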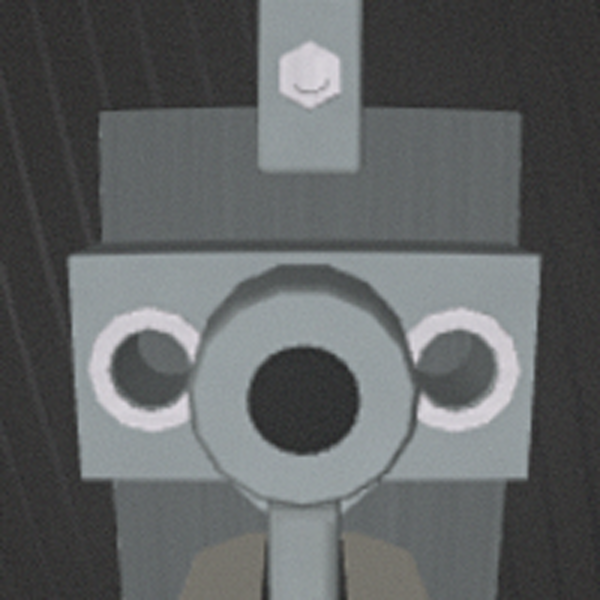

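```bash
python3 - <<'E'
from h import *
ps=load('scene10')[1];pd=load('side10')[1];pw=load('wrist10')[1]
S=lambda x,y:((x+.5)/6-.5+380,(y+.5)/6-.5+150)
D=lambda x,y:((x+.5)/6-.5+265,(y+.5)/6-.5+230)
W=lambda x,y:((x+.5)/3-.5+220,(y+.5)/3-.5+60)
T=lambda *r:[np.round(k,4) for k in tri(*r)]
print('thin -y',T(ray(ps,*S(142,232)),ray(pd,*D(218,114))))
print('thin +y',T(ray(ps,*S(238,260)),ray(pd,*D(168,193))))
print('lb tip',T(ray(ps,*S(215,318)),ray(pd,*D(173,288))))
print('sf tip earlier scene/side .4313 .2428 .072; lf .5673 .161; sb .4206 .1935')
print('thick +y side z.130',onplane(pd,*D(508,300),.130))
print('sf tip side z.075',onplane(pd,*D(503,395),.075))
print('lb tip side z.075',onplane(pd,*D(173,288),.075),'thin+y side z.132',onplane(pd,*D(168,193),.132))
print('wrist thick',onplane(pw,*W(150,370),.130,True),onplane(pw,*W(457,368),.130,True),'hub',onplane(pw,*W(303,400),.150,True))
E
```

```text
thin -y [array([0.567 , 0.1613, 0.1313]), array([0.0005, 0.0005])]
thin +y [array([0.5777, 0.2102, 0.1302]), array([0.001, 0.001])]
lb tip [array([0.5775, 0.21  , 0.0739]), array([0., 0.])]
sf tip earlier scene/side .4313 .2428 .072; lf .5673 .161; sb .4206 .1935
thick +y side z.130 [0.43065091 0.24293455 0.13      ]
sf tip side z.075 [0.43111356 0.24428113 0.075     ]
lb tip side z.075 [0.57722314 0.21098909 0.075     ] thin+y side z.132 [0.5765646  0.21100977 0.132     ]
wrist thick [0.42057618 0.19604943 0.13      ] [0.43140875 0.24538703 0.13      ] hub [0.42619118 0.22090595 0.15      ]
```

```bash
python3 - <<'E'
from h import *
pd=load('side10')[1];pw=load('wrist10')[1]
D=lambda x,y:((x+.5)/6-.5+265,(y+.5)/6-.5+230)
W=lambda x,y:((x+.5)/3-.5+220,(y+.5)/3-.5+60)
print('hub exp z .150',tri(ray(pd,*D(530,222)),ray(pw,*W(303,400),True)))
print('thick+y exp z .130',tri(ray(pd,*D(508,300)),ray(pw,*W(457,368),True)))
s=robot.read_state();print(s['t'],np.abs(s['dq']).max(),s['tool_pos'],s['opening'],s['force'])
E
```

```text
hub exp z .150 (array([0.42551447, 0.22109608, 0.15271623]), [np.float64(1.5072255837464182e-06), np.float64(1.5072255837486955e-06)])
thick+y exp z .130 (array([0.43058666, 0.24514844, 0.13248511]), [np.float64(0.00019613949486184428), np.float64(0.0001961394948617472)])
19.6 0.0035754552589991146 [0.46985867 0.21079249 0.11779481] 0.011359569129963592 [ 2.76564162e-01 -2.03478336e-03 -9.45341043e+00]
```

```bash
python3 -c "
from plant import robot
print(robot.close_job())"
```

```text
the job is handed in; nothing more can be done
None
```

I handed the job in at about 19.6 s, with the arm still and gripping the bracket at 40 N. The loose short and long sleeves are on their bare studs. The large bracket is held at its balance point over the studs, thick end over the short row.

**What the last checks showed**
- **Sleeves:** each stud shows through its sleeve's bore, and each row has a matching pair in the scene and side views. I felt no contact force while slipping them on.
- **Hole alignment:** measured from the scene and side views, the thin-end holes are within about 1 mm of their studs. In the wrist view both thick-end holes are within about 1 mm.
- **Height and stillness:** from the arm pose, the underside is about 105.5 mm up, about 30 mm above the tips, and the joints are still to 0.004 rad/s.

**Checks that disagreed**
- **Camera offset:** the scene and side cameras place the fixture up to 3 mm off the wrist camera in y. I relied on the wrist view, which gave stud spacings of 50.0 and 150.0 mm.
- **Level:** a side-plus-wrist measurement put the thick end about 2.5 mm high, which would be about 1° of tilt. The wrist view alone matches level.
- **Tool tilt:** the tool has drifted to about 1° off vertical. Only about 0.2° of that came after the grasp, so it should barely affect the bracket.

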